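# Switch off the tube feeder and tip out its hopper

### The job

The bench tube feeder has to be emptied before a changeover. First set its forward-off-reverse toggle to the centre off position so that the drive cannot start; then pull the blue tilt-out hopper forward by its grip rail, all the way to its stop, so that every tube slides out into the steel tray in front. Leave the hopper resting at its stop and the toggle at off, and do not knock over or shift the things standing round the feeder.

Things in the scene. Friction and masses are not known exactly. Their poses are not given: they have to be found in the camera images.
- feeder: fixed white bench tube feeder, 254 long (x), 180 wide (y) over its cheek plates, 187 high, with a grey control pod 100 x 60 x 126 high at its right (-y), centred 40 behind and 142 right of the origin. Origin on the worktop straight under the hopper's pivot axis; x to the back (drum and drive housing), y to its left, z up; the tray stands at its front, -x
- hopper_pivot (a point): middle of the hopper's pivot axis (which runs along the feeder's y), 80 mm above the worktop
- hopper (a joint): blue tilt-out hopper, an open scoop 150 wide inside: 0 = closed (floor level), grows as its top swings forward (feeder's -x) and down; 1.13 rad = at its stop. Rests at 0 by its weight; past about 0.5 rad it swings on slowly to the stop by itself (damped hinge) and stays. It takes 1 to 2 N at the rail. At the stop its front slope points 30 deg down and the tubes slide out; well short of it some stay in
- hopper_rail (a point): middle of the hopper's grip rail, a straight black bar 14 thick, 110 long along the feeder's y, 123 from the pivot axis. Closed: 27 behind and 120 above the axis; at the stop: 97 in front and 75 above. Free for 30 mm in front, behind and below through the whole swing; the hopper's side plates, 150 apart, rise 10 to 16 mm above the bar's centre
- hopper_lip (a point): middle of the hopper's front pouring lip; about 54 mm above the worktop when the hopper is at its stop
- toggle (a joint): three-position toggle on top of the control pod: +0.40 rad = leaning to the feeder's front, -x (green mark, forward), 0 = upright (white marks, off), -0.40 = leaning back, +x (yellow mark, reverse). Spring detents; let go within about 0.18 rad of upright it snaps to 0, farther out to that end. Leaving an end takes about 3 N at the grip. Starts at +0.40
- toggle_pivot (a point): pivot of the toggle lever, 125 mm above the worktop and 1 mm under the pod's top panel; the pod's top is flat all round it
- toggle_grip (a point): middle of the toggle's red cylindrical grip, 14 mm thick and 20 mm long along the lever, 40 mm from the toggle's pivot; the lever ends 12 mm farther out
- tray: open stainless steel tray 190 x 168 x 32 mm, walls 3 mm, loose, standing under the hopper's lip between the pod and the feeder's left; origin under its centre, x along its 190 mm length
- tube_0_mid (a point): centre of a closed 1.5 ml micro tube with red cap, 17 x 42 x 12 mm, 10 g, lying loose in the hopper
- tube_1_mid (a point): centre of a closed 1.5 ml micro tube with blue cap, 17 x 42 x 12 mm, 10 g, lying loose in the hopper
- tube_2_mid (a point): centre of a closed 1.5 ml micro tube with yellow cap, 17 x 42 x 12 mm, 10 g, lying loose in the hopper
- tube_3_mid (a point): centre of a closed 1.5 ml micro tube with clear cap, 17 x 42 x 12 mm, 10 g, lying loose in the hopper
- tube_4_mid (a point): centre of a closed 1.5 ml micro tube with red cap, 17 x 42 x 12 mm, 10 g, lying loose in the hopper
- tube_5_mid (a point): centre of a closed 1.5 ml micro tube with blue cap, 17 x 42 x 12 mm, 10 g, lying loose in the hopper
- rack: orange tube rack 78 x 144 x 42 mm standing to the right of the feeder; bystander, origin under its centre
- bottle: small media bottle with orange cap, 56 mm wide, 105 mm high, to the right of the feeder; bystander, origin under its centre
- dish: petri dish 90 mm across, 15 mm high, bystander, origin under its centre
- timer: white bench timer 60 x 64 x 20 mm, bystander, origin under its centre

How it is judged:
On the way, in this order (a step that is already met when the one before it is completed fails the run):
1. the toggle is set to its centre off position while the hopper is still closed (value of joint toggle between -0.1 and 0.1 rad and value of joint hopper below 0.2 rad), for 0.2 s.
2. the hopper is pulled forward to its stop (value of joint hopper above 1.07 rad and value of joint toggle between -0.1 and 0.1 rad), for 0.2 s.
At the end, for the whole second after the job is handed in: the hopper rests at its stop (within 0.06 rad), the toggle is at off (within 0.1 rad of upright), and all six tubes lie inside the tray, which stands level (all of step 2 and x of tube_0_mid in the frame of tray between -0.095 and 0.095 m and y of tube_0_mid in the frame of tray between -0.084 and 0.084 m and z of each of tube_0_mid, tube_1_mid, tube_2_mid, tube_3_mid, tube_4_mid, tube_5_mid in the frame of tray below 0.05 m and x of tube_1_mid in the frame of tray between -0.095 and 0.095 m and y of tube_1_mid in the frame of tray between -0.084 and 0.084 m and x of tube_2_mid in the frame of tray between -0.095 and 0.095 m and y of tube_2_mid in the frame of tray between -0.084 and 0.084 m and x of tube_3_mid in the frame of tray between -0.095 and 0.095 m and y of tube_3_mid in the frame of tray between -0.084 and 0.084 m and x of tube_4_mid in the frame of tray between -0.095 and 0.095 m and y of tube_4_mid in the frame of tray between -0.084 and 0.084 m and x of tube_5_mid in the frame of tray between -0.095 and 0.095 m and y of tube_5_mid in the frame of tray between -0.084 and 0.084 m and angle between tray's own z axis and vertical below 0.1 rad); the robot touches nothing.
It fails at once if the orange rack beside the feeder is shifted by more than 40 mm or knocked over (distance of rack from where it was at the start of the episode above 0.04 m or angle between rack's own z axis and vertical above 0.4 rad).
It fails at once if the media bottle beside the feeder is shifted by more than 40 mm or knocked over (distance of bottle from where it was at the start of the episode above 0.04 m or angle between bottle's own z axis and vertical above 0.4 rad).
It fails at once if the timer beside the feeder is shifted by more than 40 mm or knocked over (distance of timer from where it was at the start of the episode above 0.04 m or angle between timer's own z axis and vertical above 0.4 rad).
It fails at once if the petri dish beside the feeder is shifted by more than 40 mm or knocked over (distance of dish from where it was at the start of the episode above 0.04 m or angle between dish's own z axis and vertical above 0.4 rad).
It also fails if it takes over 45 s, if anything falls off the work surface, if the arm or the gripper's body presses on something with over 40 N, if the wrist force passes 120 N, or if a joint passes its speed limit or range.

### The arm

A 7-joint arm with a two-finger parallel gripper is mounted at the origin on a cart in front of the work surface, level with it; the furniture and walls round the work are solid. World frame = base frame: x ahead of the robot, y to its left, z up, the work surface at z = 0. Lengths are in m, angles in rad, forces in N, time in s.
With the tool pointing down it reaches from about 0.425 to 1.025 m from the base axis. Payload 3.6 kg.
Tool frame: the origin (TCP) lies at the very end of the fingers, on their centre line; the grasp point (between the pads) lies 19 mm behind it (arm.tcp_to_grasp is the distance from the TCP to the grasp point, in m); z points along the fingers, y is the line along which they close (so a half turn about z gives the same grasp; the last joint's range is limited). The gripper opens to 85 mm and grips with 20 to 120 N. Pads are 22 mm wide; open, the fingers measure 114 mm over their backs; the gripper's body (76 mm by 85 mm) begins 54 mm behind the grasp point. The pads swing forward as they close: fully open they stand 13 mm farther back than shut.
Start: joints at [1.024, 0.591, 0.048, 1.609, -0.033, 0.943, -0.034], TCP at [0.318, -0.652, 0.231] pointing down, gripper open.
Joint ranges: [-2.69, 2.69], [-0.47, 2.24], [-1.27, 1.36], [0.19, 2.51], [-1.53, 4.68], [0.08, 2.07], [-3.09, 3.09]. Speed limits (rad/s): [2.57, 2.57, 3.14, 3.14, 3.14, 3.14, 3.14].

### API

Orientations are given as a unit quaternion [w, x, y, z].
In Python, from bench import observe, camera, camera_model, sign_off, arm gives the robot as it stands.
- The arm moves only by the tool step_arm, never from a script. Its arguments are lists of equal length, an entry for each row: "grip": the opening, from 0 (shut) to 1 (fully open); "translation": the shift along the world's x, y, z in mm, a list of three; "turn": the turn about the world's z in units of 6 degrees (1.0 is 6 degrees). A call has 1 to 8 rows; each row is the pose to reach, as a shift and turn from the pose commanded when the call began; what a row does not reach only later rows make up. A row lasts 1/8 s, in which the tool goes at most 62.5 mm and 10.7 degrees, less where a joint would pass 70% of its speed; a pose out of reach is approached as far as the arm can. A call with a gripper value outside its range is refused whole. The fingers move at their own pace and stop on an object; "grip_force" is the grip in N (left out, the last holds). Time passes only in rows, so rows that repeat a pose let the fingers close. It gives the time, the measured TCP pose, the force, the opening and the grip force at its end, in the units of the state.
- observe(): the state, without advancing time (a new reading comes with each control period).
- camera(name): name is "scene" or "top"; returns the picture (480x640x3 uint8, red, green, blue); there is no depth.
- camera_model(name): a dict with "fx", "fy", "cx", "cy" (pixels), "extrinsics" (4x4, takes a point from camera to world coordinates). Camera axes: x right, y up, looking along -z (the intrinsics and any distortion apply to the point x, -y, -z); pixel columns grow to the right and rows downward; lengths in m; the calibration is good to about 2 mm. A picture is of the moment at which its call begins. camera_model takes no time and is no camera call.
- sign_off(): hands the job in; it is judged then, once.
The state is a dict: "time": time; "q": joint angles; "qd": joint speeds; "tau": joint torques, N m; "position": TCP position; "tcp_rot": TCP orientation; "ft_force": force on the tool from outside, world axes, zero at the start; "wrist_torque": the same for the moment, N m; "gripper_width": finger opening in m; "finger_force": force on a finger pad.
Only numpy, scipy, OpenCV 4.12 (cv2) and the standard library are available. Lean on these libraries where they do the work, as an engineer would, in place of code of your own. Each camera call takes 0.05 s, during which the arm holds its last target. There are 200 camera calls.

## Working session

There is one attempt and no reset: what is moved stays moved. The work goes in short steps, Python scripts to look and compute and a tool call to move; the robot and the scene stay as the last step left them, time stands still between calls to the robot, and variables do not carry over. Pictures are saved under pics/ and viewed, at most 10 in all, crops included, and the job is handed in when it is done.

Besides the shell and the picture viewer there is one more tool, called after "Emit:" by a JSON object that holds its "api" and its "payload". step_arm: Moves the arm, as the interface text tells. Its arguments: {"type":"object","properties":{"grip":{"type":"array"},"translation":{"type":"array"},"turn":{"type":"array"},"grip_force":{"type":"number"}},"required":["grip","translation","turn"]}

```bash
mkdir -p pics; python3 - <<'E'
from bench import *
import cv2,numpy as np
for n in("scene","top"):
    cv2.imwrite(f"pics/{n}0.png",camera(n)[:,:,::-1]); m=camera_model(n); print(n,{k:(np.round(v,4).tolist() if k=="extrinsics" else v) for k,v in m.items()})
s=observe();print(s["position"],s["tcp_rot"],s["time"],s["gripper_width"])
E
```

```text
scene {'fx': 462.84290952361346, 'fy': 462.84290952361346, 'cx': 325.0677306253711, 'cy': 249.34998353280955, 'extrinsics': [[-0.5189, 0.5274, -0.6727, -0.3325], [-0.8546, -0.3026, 0.4219, 0.5801], [0.019, 0.7939, 0.6078, 0.9036], [0.0, 0.0, 0.0, 1.0]]}
top {'fx': 439.9281890491763, 'fy': 439.9281890491763, 'cx': 313.1359189327434, 'cy': 237.40382872801035, 'extrinsics': [[0.0269, 0.9975, -0.065, 0.4566], [-0.9996, 0.0271, 0.0024, 0.0613], [0.0041, 0.0649, 0.9979, 1.2183], [0.0, 0.0, 0.0, 1.0]]}
[ 0.31750028 -0.65094781  0.23025113] [-9.72468359e-04  9.74359701e-01  2.24993663e-01 -2.80666700e-04] 0.1 0.0855407330930752
```

View pics/scene0.png

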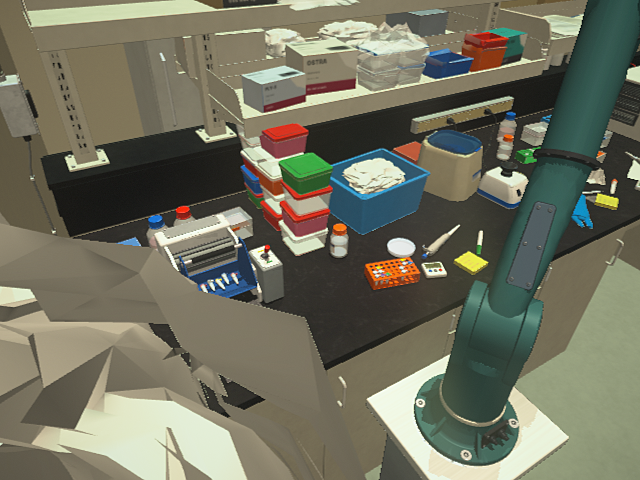

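View pics/top0.png

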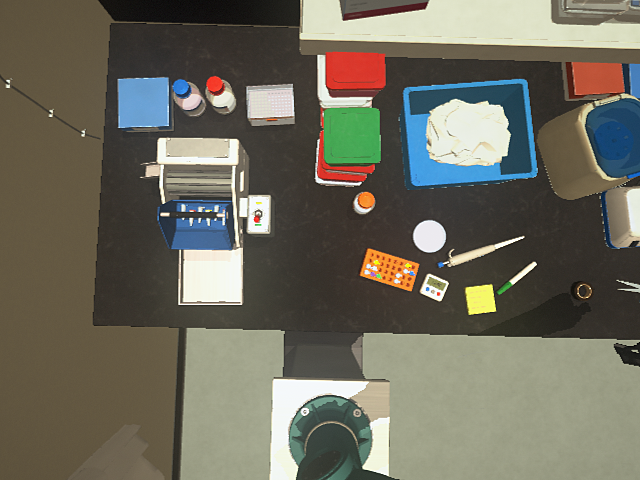

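The scene view shows the feeder at about (215,255) with its toggle at (266,252). In the top view the feeder is at (200,200), the rail near (195,215), the toggle near (258,215) and the tray near (210,275). I'll measure these next.

```bash
cat > h.py <<'E'
import numpy as np,cv2
from bench import *
def ray(n,u,v):
    m=camera_model(n);E=np.array(m["extrinsics"]);d=np.array([(u-m["cx"])/m["fx"],-(v-m["cy"])/m["fy"],-1.])
    return E[:3,3],E[:3,:3]@d
def plane(n,u,v,z):
    o,d=ray(n,u,v);return o+d*(z-o[2])/d[2]
def tri(p,q):
    (a,d),(b,e)=ray("scene",*p),ray("top",*q)
    t=np.linalg.lstsq(np.c_[d,-e],b-a,rcond=None)[0];x,y=a+d*t[0],b+e*t[1];return (x+y)/2,np.linalg.norm(x-y)
def red(n,box):
    im=cv2.imread(f"pics/{n}0.png");x0,y0,x1,y1=box;c=im[y0:y1,x0:x1].astype(int)
    m=((c[...,2]>110)&(c[...,1]<70)&(c[...,0]<70)).astype(np.uint8)
    k,l,s,ce=cv2.connectedComponentsWithStats(m);return [(int(s[i,4]),(ce[i]+[x0,y0]).round(1).tolist()) for i in range(1,k) if s[i,4]>3]
E
python3 - <<'E'
from h import *
r=red("scene",(250,235,290,275)),red("top",(245,190,275,240));print(r)
p,q=[max(x)[1] for x in r];print("grip",tri(p,q))
a=cv2.imread("pics/top0.png")[130:310,140:290];b=cv2.imread("pics/scene0.png")[195:305,145:295]
a=cv2.resize(a,None,fx=3.2,fy=3.2,interpolation=2);b=cv2.resize(b,None,fx=2.1*1,fy=2.1,interpolation=2)
c=np.zeros((576,800,3),np.uint8);c[:a.shape[0],:a.shape[1]]=a;b=b[:, :320];c[:b.shape[0],480:480+b.shape[1]]=b
cv2.imwrite("pics/c0.png",c)
# pod & tray contours in top
im=cv2.imread("pics/top0.png");
E
```

```text
([(19, [267.0, 246.8])], [(27, [256.3, 218.4])])
grip (array([0.56683337, 0.19609202, 0.16818464]), np.float64(0.0002838809581261212))
```

View pics/c0.png

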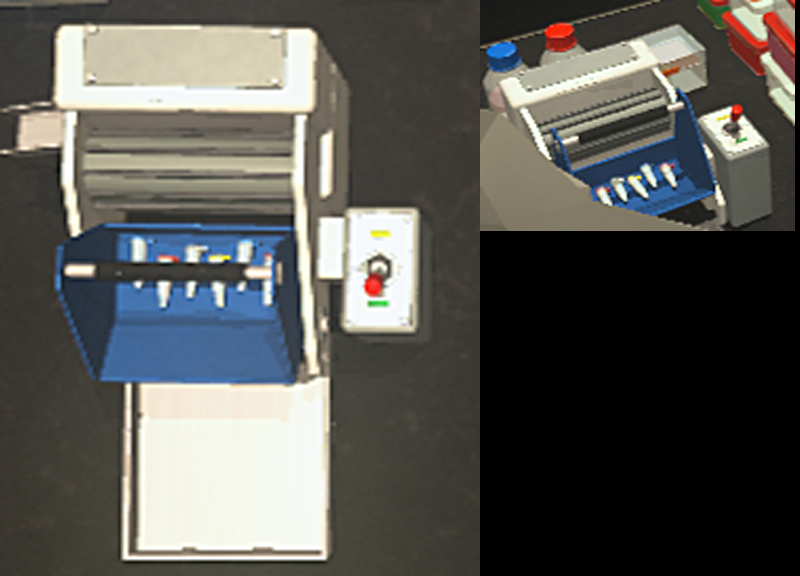

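The crop shows the black rail running from (95,270) to (247,270), the pod top with corners (345,208) to (418,332), and the red grip at (373,287), leaning to the front. The tray spans (122..328, 380..560).

```bash
python3 - <<'E'
from h import *
c=lambda x,y:(140+(x+.5)/3.2-.5,130+(y+.5)/3.2-.5)
np.set_printoptions(precision=4,suppress=True)
a,b=plane("top",*c(95,270),.2),plane("top",*c(247,270),.2);print("rail",a,b,(a+b)/2,np.linalg.norm(a-b))
P=[plane("top",*c(*p),.126) for p in((345,208),(420,208),(418,332),(342,328))];print("pod",np.array(P),np.mean(P,0))
print("grip top",plane("top",*c(373,287),.165), "lever pivot", plane("top",*c(380,268),.127))
print("tray",*[plane("top",*c(*p),.032) for p in((122,560),(328,558))])
im=cv2.imread("pics/top0.png").astype(int)[195:235,155:240]
m=(im.max(2)<55).astype(np.uint8);k,l,s,ce=cv2.connectedComponentsWithStats(m)
for i in range(1,k):
  if s[i,4]>60:print(s[i],ce[i]+[155,195]); ys,xs=np.where(l==i);print(np.polyfit(xs,ys,1))
E
```

```text
rail [0.5682 0.3944 0.2   ] [0.5713 0.2842 0.2   ] [0.5697 0.3393 0.2   ] 0.11030960749024471
pod [[0.6304 0.2258 0.126 ]
 [0.632  0.1672 0.126 ]
 [0.5348 0.1656 0.126 ]
 [0.5363 0.2247 0.126 ]] [0.5834 0.1958 0.126 ]
grip top [0.565  0.1967 0.165 ] lever pivot [0.5839 0.1967 0.127 ]
tray [0.344  0.4152 0.032 ] [0.3502 0.2434 0.032 ]
[ 25   1  52   4 142] [206.5141 197.7113]
[0.0227 1.5418]
```

Emit:
{"api": "step_arm", "payload": {"grip": [1,1,1,1,1,1,1,1], "translation": [[16,53,10],[33,106,20],[50,160,30],[66,212,30],[83,265,30],[100,318,30],[116,371,30],[133,424,30]], "turn": [0.6,1.3,2,2.7,3.4,4.1,4.8,5.4]}}

```text
time: 1.1
position: [0.4508, -0.2258, 0.2612]
tcp_rot: [-0.0, 0.872, 0.489, -0.0]
ft_force: [0.3, 0.4, -0.8]
gripper_width: 0.0859
finger_force: 0.0
```

Emit:
{"api": "step_arm", "payload": {"grip": [1,1,1,1,1,1,1,1], "translation": [[16,53,0],[33,106,0],[50,160,0],[66,212,0],[83,265,0],[100,318,0],[116,371,0],[133,424,0]], "turn": [0.6,1.3,2,2.7,3.4,4.1,4.8,5.4]}}

```text
time: 2.1
position: [0.5839, 0.1977, 0.2609]
tcp_rot: [0.0, 0.701, 0.713, -0.0]
ft_force: [0.2, 0.8, 0.2]
gripper_width: 0.0852
finger_force: 0.0
```

Emit:
{"api": "step_arm", "payload": {"grip": [1,1], "translation": [[0,0,0],[0,0,0]], "turn": [0,0]}}

```text
time: 2.35
position: [0.5833, 0.1957, 0.2606]
tcp_rot: [-0.0, 0.702, 0.712, -0.001]
ft_force: [1.0, -0.8, -0.4]
gripper_width: 0.0854
finger_force: 0.0
```

Emit:
{"api": "step_arm", "payload": {"grip": [1,1,1,1], "translation": [[0,1,-40],[0,1,-80],[0,1,-112],[0,1,-112]], "turn": [0,0,0,0]}}

```text
time: 2.85
position: [0.5817, 0.1939, 0.1468]
tcp_rot: [-0.001, 0.703, 0.711, -0.003]
ft_force: [-0.0, 0.3, 0.4]
gripper_width: 0.0853
finger_force: 0.0
```

Emit:
{"api": "step_arm", "payload": {"grip": [0.7,0.5,0.35,0.25,0.18,0.18,0.18,0.18], "grip_force": 20, "translation": [[0,0,0],[0,0,0],[0,0,0],[0,0,0],[0,0,0],[0,0,0],[0,0,0],[0,0,0]], "turn": [0,0,0,0,0,0,0,0]}}

```text
time: 3.85
position: [0.5839, 0.1974, 0.1492]
tcp_rot: [0.0, 0.702, 0.712, -0.0]
ft_force: [0.1, 1.2, -0.1]
gripper_width: 0.0154
finger_force: 0.0
```

Emit:
{"api": "step_arm", "payload": {"grip": [0.35,0.5,0.5,0.5,0.4,0.35,0.35,0.35], "translation": [[0,0,0],[0,0,0],[0,0,0],[0,0,40],[0,0,95],[0,40,110],[0,90,110],[0,90,110]], "turn": [0,0,0,0,0,0,0,0]}}

```text
time: 4.85
position: [0.5822, 0.2938, 0.2603]
tcp_rot: [-0.002, 0.699, 0.715, 0.002]
ft_force: [-0.2, -0.6, -0.4]
gripper_width: 0.0299
finger_force: 0.0
```

```bash
python3 - <<'E'
from h import *
for n in("scene","top"): cv2.imwrite(f"pics/{n}1.png",camera(n)[:,:,::-1])
a=cv2.imread("pics/top1.png")[130:310,140:290];b=cv2.imread("pics/scene1.png")[195:305,145:295]
a=cv2.resize(a,None,fx=2.6,fy=2.6,interpolation=2);b=cv2.resize(b,None,fx=2.6,fy=2.6,interpolation=2)
c=np.zeros((500,800,3),np.uint8);c[:a.shape[0],:a.shape[1]]=a;c[:b.shape[0],400:400+b.shape[1]]=b[:,:400]
cv2.imwrite("pics/c1.png",c)
E
```

```text
(no output)
```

View pics/c1.png

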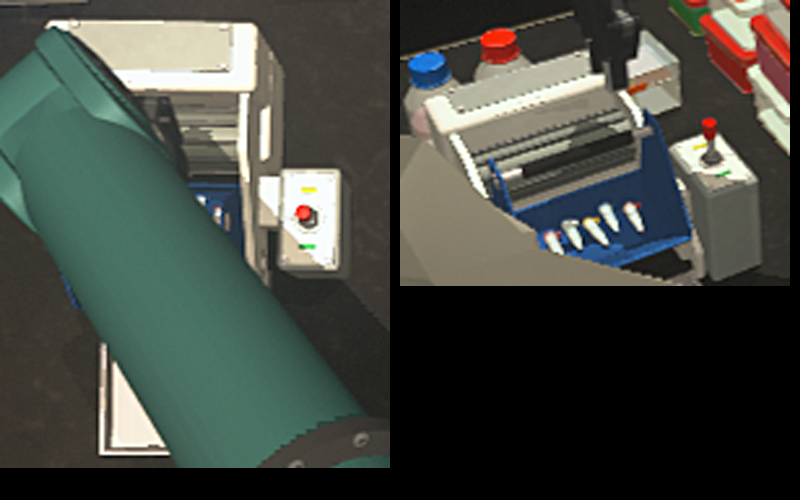

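The toggle stands upright at (305,212) in the top crop and (708,135) in the scene crop. Next I'll straddle the rail.

Emit:
{"api": "step_arm", "payload": {"grip": [0.38,0.38,0.38,0.38,0.38,0.38], "translation": [[-14,40,0],[-14,50,0],[-14,50,0],[-14,50,-40],[-14,50,-76],[-14,50,-76]], "turn": [0,0,0,0,0,0]}}

```text
time: 5.7
position: [0.569, 0.333, 0.1801]
tcp_rot: [0.0, 0.703, 0.711, -0.004]
ft_force: [-0.2, 0.8, -0.2]
gripper_width: 0.0321
finger_force: 0.0
```

```bash
python3 - <<'E'
from h import *
cv2.imwrite("pics/s2.png",cv2.resize(camera("scene")[170:310,145:295,::-1],None,fx=4,fy=4,interpolation=2))
s=observe();print(s["position"],s["gripper_width"],s["ft_force"])
# arc waypoints: shift of rail from closed
f=np.arctan2(.120,-.027)
for t in np.arange(0,1.14,.1):print(round(t,2),np.round(123*np.array([np.cos(f+0-t*0)*0,0]),0) if 0 else (np.round(123*(-np.cos(np.arctan2(120,27)+t)*-1)-27),np.round(123*np.sin(np.arctan2(120,27)+t)-120)))
E
```

```text
[0.57016595 0.33469815 0.18231727] 0.032681105507142 [-0.0649279  -0.0913365  -0.35042286]
0.0 (np.float64(0.0), np.float64(0.0))
0.1 (np.float64(-12.0), np.float64(2.0))
0.2 (np.float64(-24.0), np.float64(3.0))
0.3 (np.float64(-37.0), np.float64(3.0))
0.4 (np.float64(-49.0), np.float64(1.0))
0.5 (np.float64(-61.0), np.float64(-2.0))
0.6 (np.float64(-72.0), np.float64(-6.0))
0.7 (np.float64(-84.0), np.float64(-11.0))
0.8 (np.float64(-94.0), np.float64(-17.0))
0.9 (np.float64(-104.0), np.float64(-24.0))
1.0 (np.float64(-113.0), np.float64(-32.0))
1.1 (np.float64(-122.0), np.float64(-42.0))
```

View pics/s2.png

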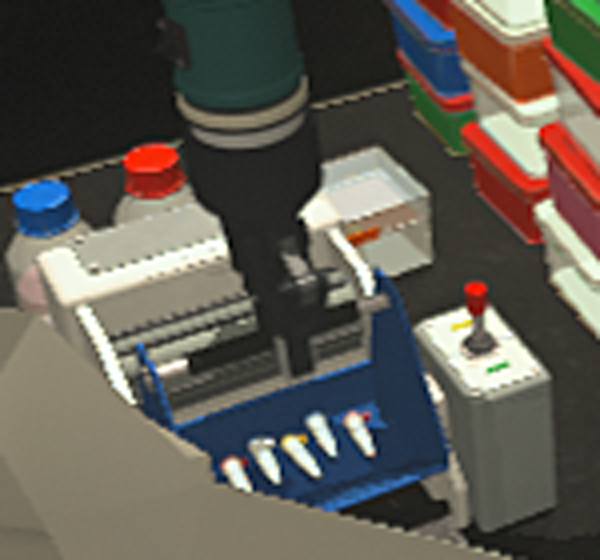

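The fingers straddle the rail at about (295,330), and the toggle is upright. Now I'll pull along the arc.

Emit:
{"api": "step_arm", "payload": {"grip": [0.38,0.38,0.38,0.38,0.38,0.38,0.38,0.38], "translation": [[-9,0,0],[-18,0,2],[-27,0,3],[-36,0,3],[-45,0,3],[-54,0,2],[-63,0,0],[-70,0,-2]], "turn": [0,0,0,0,0,0,0,0]}}

```text
time: 6.75
position: [0.4986, 0.3373, 0.1808]
tcp_rot: [-0.0, 0.702, 0.712, -0.001]
ft_force: [-0.3, 0.1, 1.0]
gripper_width: 0.0325
finger_force: 0.2
```

Emit:
{"api": "step_arm", "payload": {"grip": [0.38,0.38,0.38,0.38,0.38,0.38,0.38,0.38], "translation": [[-8,0,-3],[-16,0,-7],[-24,0,-12],[-32,0,-17],[-40,0,-23],[-48,0,-30],[-55,0,-37],[-58,0,-40]], "turn": [0,0,0,0,0,0,0,0]}}

```text
time: 7.75
position: [0.441, 0.3372, 0.1407]
tcp_rot: [-0.0, 0.702, 0.712, -0.001]
ft_force: [0.6, -0.2, -0.6]
gripper_width: 0.0323
finger_force: 0.0
```

Emit:
{"api": "step_arm", "payload": {"grip": [0.38,0.38,0.38,0.38,0.38,0.38], "translation": [[-2,0,0],[-2,0,0],[-2,0,0],[-2,0,0],[-2,0,0],[-2,0,0]], "turn": [0,0,0,0,0,0]}}

```text
time: 8.5
position: [0.4399, 0.3374, 0.1413]
tcp_rot: [0.0, 0.702, 0.712, 0.0]
ft_force: [-0.7, -0.3, -0.1]
gripper_width: 0.0323
finger_force: 0.0
```

```bash
python3 - <<'E'
from h import *
cv2.imwrite("pics/s3.png",cv2.resize(camera("scene")[170:310,145:295,::-1],None,fx=4,fy=4,interpolation=2))
E
```

```text
(no output)
```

View pics/s3.png

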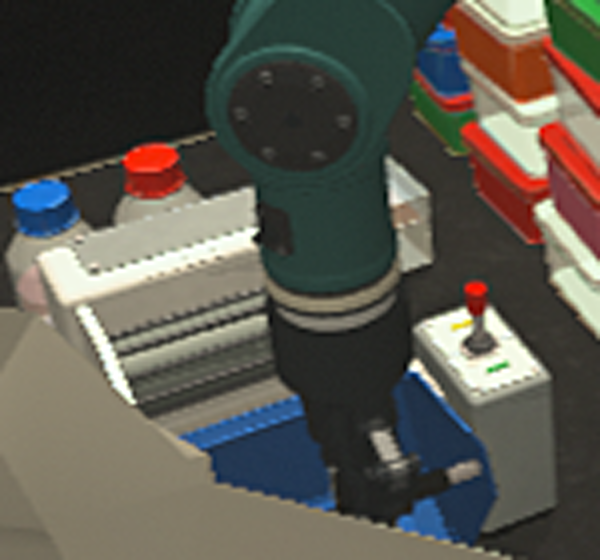

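The hopper has tilted forward, with the rail end at (465,470), and the toggle is still upright. Now I'll lift clear, move off to the right at height, and look from the top.

Emit:
{"api": "step_arm", "payload": {"grip": [0.38,0.38,0.38,0.38,0.38,0.38,0.38,0.38], "translation": [[4,0,0],[4,0,20],[4,0,60],[4,0,100],[4,0,130],[24,-50,130],[44,-100,130],[44,-150,130]], "turn": [0,0,0,0,0,0,0,0]}}

```text
time: 9.55
position: [0.4858, 0.1854, 0.2716]
tcp_rot: [0.0, 0.703, 0.711, 0.001]
ft_force: [-0.5, -0.7, 0.0]
gripper_width: 0.0324
finger_force: 0.0
```

Emit:
{"api": "step_arm", "payload": {"grip": [0.38,0.38,0.38,0.38,0.38,0.38,0.38,0.38], "translation": [[0,-50,0],[0,-100,0],[0,-150,0],[0,-200,0],[0,-250,0],[0,-300,0],[0,-330,0],[0,-330,0]], "turn": [-0.5,-1,-1.5,-2,-2.5,-3,-3,-3]}}

```text
time: 10.55
position: [0.4835, -0.1457, 0.2712]
tcp_rot: [0.0, 0.807, 0.591, -0.0]
ft_force: [0.4, -0.0, -0.1]
gripper_width: 0.0322
finger_force: 0.0
```

```bash
python3 - <<'E'
from h import *
a=cv2.resize(camera("top")[130:310,140:290,::-1],None,fx=3,fy=3,interpolation=2)
b=cv2.resize(camera("scene")[170:310,165:285,::-1],None,fx=2.9,fy=2.9,interpolation=2)
c=np.zeros((600,800,3),np.uint8);c[:540,:450]=a;c[:b.shape[0],450:450+b.shape[1]]=b
cv2.imwrite("pics/c4.png",c);print(observe()["time"])
E
```

```text
10.65
```

View pics/c4.png

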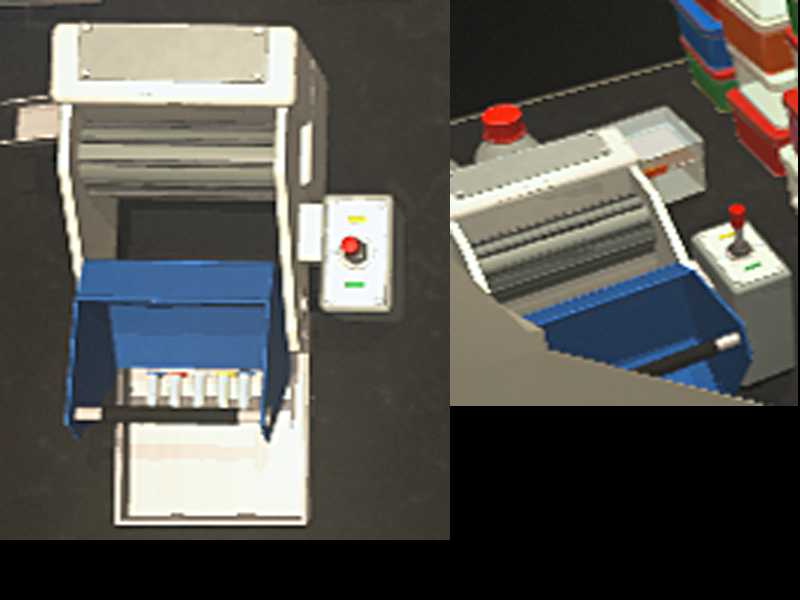

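The tubes lie beyond the lip at (150–250, 372–405), in a row. I'll zoom in to check the count, their location and the rail's stop position.

```bash
python3 - <<'E'
from h import *
t=camera("top")[:,:,::-1];np.set_printoptions(precision=4,suppress=True)
cv2.imwrite("pics/c5.png",cv2.resize(t[240:280,160:245],None,fx=9,fy=9,interpolation=2))
c=lambda x,y:(140+(x+.5)/3-.5,130+(y+.5)/3-.5)
print("rail",plane("top",*c(168,414),.155),"expect x",.5427-.097)
print("lip",plane("top",*c(190,369),.054))
print("tubes cap/end x at z=.01",plane("top",*c(190,374),.01),plane("top",*c(190,405),.01), "at .05",plane("top",*c(190,405),.05))
print("tray front/back x", plane("top",*c(210,523),.032)[0],plane("top",*c(210,523),.032)[0]+.19)
E
```

```text
rail [0.4451 0.3396 0.155 ] expect x 0.4457
lip [0.4841 0.3484 0.054 ]
tubes cap/end x at z=.01 [0.4805 0.3591 0.01  ] [0.4523 0.3579 0.01  ] at .05 [0.4524 0.3481 0.05  ]
tray front/back x 0.3479726027739972 0.5379726027739973
```

View pics/c5.png

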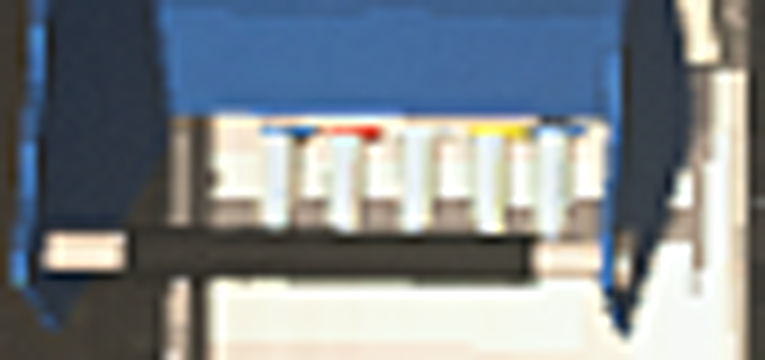

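Five tubes are visible in the tray: blue, red, clear, yellow and blue. The sixth (red) would lie around (620,170), hidden by the right side plate. I'll check the scene view for it.

```bash
python3 - <<'E'
from h import *
s=camera("scene")[:,:,::-1]
cv2.imwrite("pics/c6.png",cv2.resize(s[255:325,190:280],None,fx=8,fy=8,interpolation=2))
m=camera_model("scene");E=np.linalg.inv(np.array(m["extrinsics"]))
for p in((.4841,.339,.054),(.4841,.27,.054),(.47,.275,.01)):
    q=E[:3,:3]@p+E[:3,3];print(p,(m["cx"]-m["fx"]*q[0]/q[2]-190)*8,(m["cy"]+m["fy"]*q[1]/q[2]-255)*8)
E
```

```text
(0.4841, 0.339, 0.054) 338.94642535714 496.57136489636423
(0.4841, 0.27, 0.054) 539.4656060154366 418.78114984065996
(0.47, 0.275, 0.01) 552.9752880614265 547.067422779412
```

View pics/c6.png

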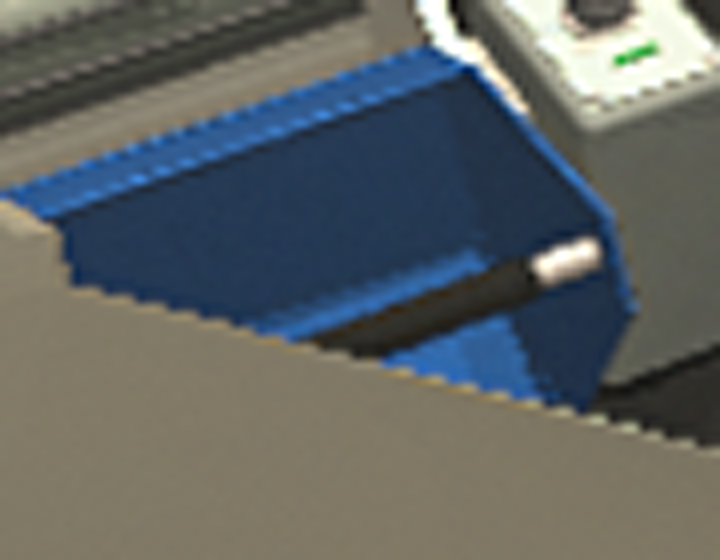

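The hopper is empty down to the lip along its right side plate, so the sixth tube has slid out behind that plate. The rail measures at its stop (x 0.445 against 0.446 expected), and the arm is clear. I'm handing the job in.

```bash
python3 -c "
from bench import *
print(sign_off())"
```

```text
the job is handed in; nothing more can be done
None
```

I set the toggle to off, pulled the hopper to its stop and handed the job in; no verdict came back. Five tubes were seen in the tray; the sixth (red) was hidden behind the hopper's side plate and is inferred to be there, as that side of the hopper was empty.

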